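# Seat the weighing plate on the melon scale and select the size class

### The job

Get the melon scale ready: its loose weighing plate lies cocked on the sprung catch, so slide it away from the catch until its far edge is fully home under the lips, then press its near end down past the catch until the plate sits level on the scale. After that turn the dial on the grey box clockwise, click by click, until its pointer stands at the long mark, and let go.

Things in the scene. Friction and masses are not known exactly. Their poses are not given: they have to be found in the camera images.
- scale: Fixed grey bench scale, 235 x 236 mm; it may stand turned. Origin: on the table, under the middle of the plate's place; z up; +x to the far end with the lips, -x to the near end with the catch. Its flat deck is 50 mm above the table; side cheeks 10 mm high, inner faces at y = +-104 mm. Plate in place: centre at x = y = 0, underside on the deck, level, axes parallel to the scale's.
- far_stop (a point): On the deck at x = +91 mm of the scale: foot of the stop that the plate's far edge meets. Two lips, 18 mm deep and 9.5 mm over the deck, overhang the deck just in front of it.
- catch_crest (a point): Crest of the sprung steel catch: x = -91 mm, 18 mm over the deck; 48 mm wide, its block and guides reach back to x = -119 mm. Its front slopes steeply down to a nose 8 mm over the deck at x = -86 mm. It is pushed back to -x when the plate's edge is pressed down its slope (5 to 15 N downward near that edge) and springs back over the plate's top.
- plate: Loose steel weighing plate, 180 (x) x 200 (y) x 5 mm, 0.5 kg; two upright ribs along y, 150 mm long, 4 mm thick, at x = +-52 mm, tops 28 mm above the underside. Origin: centre of the underside, z up. Starts between the cheeks 20 to 40 mm short of home, towards -x of the scale; far edge on the deck, near end propped on the catch, sloping about 7 degrees.
- rib_face (a point): Middle of the near rib's near face, at x = -54, y = 0, z = +17 mm in the plate's frame (11 mm below the rib's top). Pushing here towards the scale's +x slides the plate (3 to 8 N). Once home its near edge still hangs on the catch's slope, about 13 mm up, until pressed.
- plate_press (a point): Point on the plate's top face in the 36 mm wide strip between near edge and near rib, on the middle line: x = -68, y = 0, z = +5 mm in the plate's frame. A good place to press; between here and the rib face there are 14 mm.
- dialbox: Fixed grey box, 120 x 120 x 55 mm, left or right of the scale, the dial on its top. Origin: centre of its underside, z up. Seven marks fan out round the dial; the fifth, going clockwise, is longer (18 mm against 6 mm) and bolder.
- dial_mark (a point): Middle of the long mark, on the box's top, 45 mm from the dial's axis, at -0.4 rad from the box's +x axis.
- dial_grip (a point): On the dial's vertical axis, at the height to grip, 90 mm above the table. The black dial: a round skirt 56 mm across, 8 mm high, and on it an upright bar 42 mm long, 14 mm thick, its top 12 mm above this point. x axis: along the bar, to the end with the white pointer line. Grip the bar across its 14 mm sides.
- dial (a joint): Turn of the dial, rad; grows clockwise seen from above, 0 to 2.4, with a click stop every 0.4 rad (0, 0.4 .. 2.4), about 0.05 N m to pass one. The long mark is at 1.6. It starts at 0.4, 0.8 or 1.2 and falls into the nearest stop when let go.
Mind the look-alikes: they are no part of the job. Leave any turquoise look-alike of the dialbox alone.

How it is judged:
By the outcome, as a careful person would: the job done as asked, in the order asked, and still so for the second after the job is handed in, with the robot touching nothing.
It also fails if it takes over 46 s, if anything falls off the work surface, if the arm or the gripper's body presses on something with over 40 N, if the wrist force passes 120 N, or if a joint passes its speed limit or range.

### The arm

A 6-joint arm with a two-finger parallel gripper is mounted at the origin on the work surface. World frame = base frame: x ahead of the robot, y to its left, z up, the work surface at z = 0. Lengths are in mm, angles in rad, forces in N, time in s.
With the tool pointing down it reaches from about 325 to 900 mm from the base axis. Payload 6.1 kg.
Tool frame: the origin (TCP) lies at the very end of the fingers, on their centre line; the grasp point (between the pads) lies 19 mm behind it (ctrl.tcp_to_grasp is the distance from the TCP to the grasp point, in mm); z points along the fingers, y is the direction in which the jaws open and shut (so a half turn about z gives the same grasp; the last joint's range is limited). The gripper opens to 85 mm and grips with 20 to 120 N. Pads are 22 mm wide; open, the fingers measure 114 mm over their backs; the gripper's body (76 mm by 85 mm) begins 54 mm behind the grasp point. The pads swing forward as they close: fully open they stand 13 mm farther back than shut.
Start: joints at [1.176, 0.22, 1.526, -0, 1.395, -0.126], TCP at [165.983, 602.549, 199.9] pointing down, gripper open.
Joint ranges: [-2.98, 2.98], [-0.91, 2.08], [0.09, 2.57], [-1.24, 4.39], [0.2, 2.65], [-2.68, 2.68]. Speed limits (rad/s): [2.57, 2.57, 3.01, 3.14, 3.14, 3.14].

### API

Orientations are given as a unit quaternion [x, y, z, w].
In Python, from plant import ctrl, imaging gives the robot as it stands. Calls block until the motion is done:
- ctrl.move_ptp(position, orientation): joint-space move of the TCP to a pose.
- ctrl.move_l(position, frame=None, rate=150, f_stop=None): straight line of the TCP; frame=None keeps the orientation; rate is the mean speed in mm/s. With f_stop (N) it stops when the force on the tool has changed by that much, and returns True; else False.
- ctrl.move_joints(angles): joint-space move.
- ctrl.command_gripper(opening, effort=None): opening from 0.0 (shut) to 1.0 (fully open); effort is the grip in N (None keeps the last); returns when the fingers have stopped.
- ctrl.dwell(seconds).
- ctrl.solve_ik(position, orientation): joint angles nearest the present ones, or None.
- imaging.camera(name): name is "scene" or "top" or "wrist"; returns a dict with "pixels" (400x640x3 uint8, blue, green, red), "z_map" (400x640 float32, mm along the optical axis (not along the pixel's ray), 0 where there is no reading), "mtx" (3x3 intrinsics, pixels), "k1" (the pictures are not rectified: a ray, as slopes to the right and down, at radius r is drawn at 1 + k1 r^2 times it, then the intrinsics apply), "eye" and "attitude" of the camera in the world. Camera axes: x right, y up, looking along -z (the intrinsics and any distortion apply to the point x, -y, -z); pixel columns grow to the right and rows downward; lengths in mm; the calibration is good to about 2 mm. A picture is of the moment at which its call begins.
A pose or a line that the arm cannot do raises ctrl.MotionError and nothing moves.
- ctrl.job_done(): hands the job in, once; it reports no verdict.
Readings, each from a call of its own:
- ctrl.get_t(): time.
- ctrl.get_joint_pos(): joint angles.
- ctrl.get_qd(): joint speeds.
- ctrl.get_joint_torque(): joint torques, N m.
- ctrl.get_tool_pos(): TCP position.
- ctrl.get_orientation(): TCP orientation.
- ctrl.get_wrist_force(): force on the tool from outside, world axes, zero at the start.
- ctrl.get_ft_torque(): the same for the moment, N m.
- ctrl.get_grip_width(): opening from 0.0 (shut) to 1.0 (fully open).
Only numpy, scipy, OpenCV 4.12 (cv2) and the standard library are available. Lean on these libraries where they do the work, as an engineer would, in place of code of your own. Each camera call takes 0.05 s, during which the arm holds its last target.

## Working session

There is one attempt and no reset: what is moved stays moved. The work goes in short steps, each a Python script; the robot and the scene stay as the last script left them, time stands still between calls to the robot, and variables do not carry over. Pictures are saved under pics/ and viewed, and the job is handed in when it is done.

```bash
ls; mkdir -p pics
python3 - <<'E'
from plant import ctrl, imaging
import cv2,numpy as np,pickle
d={}
for n in ["scene","top","wrist"]:
    c=imaging.camera(n); d[n]=c
    cv2.imwrite(f"pics/{n}0.png",c["pixels"])
    print(n,c["mtx"].tolist(),c["k1"],c["eye"],np.array(c["attitude"]).tolist())
pickle.dump(d,open("cams0.pkl","wb"))
print(ctrl.get_t(),ctrl.get_orientation(),ctrl.tcp_to_grasp)
E
```

```text
pics
scene [[441.4229839753552, 0.0, 317.94929390451495], [0.0, 441.4229839753552, 204.285339573641], [0.0, 0.0, 1.0]] -0.012795345865822219 [1311.25101894 -142.37743093  835.9301934 ] [0.2930507620661776, 0.2439481407284188, 0.5931280788271941, 0.7090907118234886]
top [[382.74239733066355, 0.0, 323.0462740130063], [0.0, 382.74239733066355, 189.17818089665369], [0.0, 0.0, 1.0]] -0.09408735384013774 [ 429.67525364    6.6602245  1001.67223037] [-0.06276225180654237, 0.06079882696375424, 0.7126409128876975, -0.696065608737131]
wrist [[284.8498027351041, 0.0, 315.70015057043884], [0.0, 284.8498027351041, 195.853844185868], [0.0, 0.0, 1.0]] -0.03022058210859008 [ 83.79513172 624.91085497 372.05464658] [-0.13251382743357643, -0.09929355885234431, 0.5974589583858437, 0.7846168923454573]
0.15 [ 1.33997954e-01  9.90981341e-01 -7.06637943e-04 -1.73806165e-04] 18.700000000000003
```

View pics/top0.png

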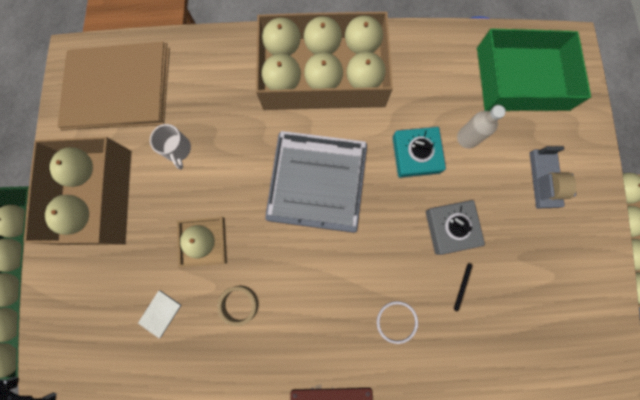

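View pics/scene0.png

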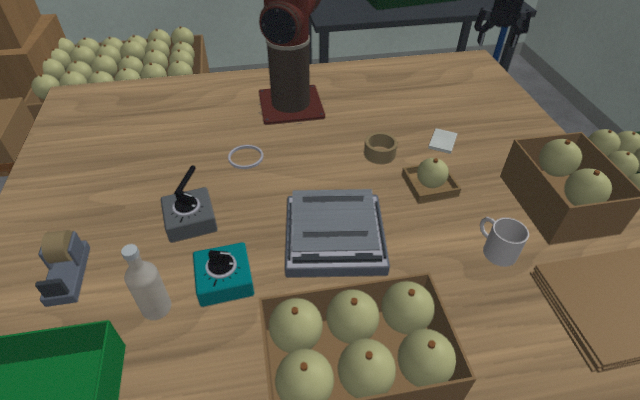

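View pics/wrist0.png

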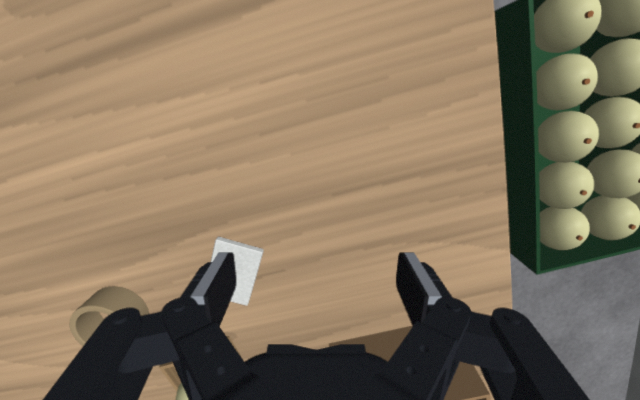

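```bash
cat > h.py <<'E'
import numpy as np,cv2,pickle
from scipy.spatial.transform import Rotation as R
def cloud(c):
    K=c["mtx"];h,w=c["z_map"].shape
    u,v=np.meshgrid(np.arange(w),np.arange(h))
    x=(u-K[0,2])/K[0,0];y=(v-K[1,2])/K[1,1]
    rd=np.hypot(x,y);r=rd.copy()
    for _ in range(20): r=rd/(1+c["k1"]*r*r)
    s=np.where(rd>0,r/np.maximum(rd,1e-9),1)
    x=x*s;y=y*s;z=c["z_map"].astype(float)
    P=np.stack([x*z,-y*z,-z],-1)
    W=P@R.from_quat(c["attitude"]).as_matrix().T+np.array(c["eye"])
    W[z<=0]=np.nan
    return W
def proj(c,p):
    q=(np.atleast_2d(p)-np.array(c["eye"]))@R.from_quat(c["attitude"]).as_matrix()
    x=q[:,0]/-q[:,2];y=-q[:,1]/-q[:,2]
    f=1+c["k1"]*(x*x+y*y);K=c["mtx"]
    return np.stack([K[0,0]*x*f+K[0,2],K[1,1]*y*f+K[1,2]],-1)
E
python3 - <<'E'
from h import *
d=pickle.load(open("cams0.pkl","rb"))
t=d["top"]["pixels"][120:260,250:500]; cv2.imwrite("pics/top0z.png",cv2.resize(t,None,fx=3.2,fy=3.2,interpolation=cv2.INTER_CUBIC))
t=d["scene"]["pixels"][150:310,140:400]; cv2.imwrite("pics/scene0z.png",cv2.resize(t,None,fx=3,fy=3,interpolation=cv2.INTER_CUBIC))
W=cloud(d["top"])
for uv in [(300,290),(457,227),(316,185),(420,150),(290,165),(320,225),(463,287)]: print(uv,W[uv[1],uv[0]].round(1))
W2=cloud(d["scene"])
for uv in [(187,204),(335,220),(187,180)]: print(uv,W2[uv[1],uv[0]].round(1))
E
```

```text
(300, 290) [346.1  72.6  -4.4]
(457, 227) [ 492.4 -320.7   66.3]
(316, 185) [606.   24.6  66.5]
(420, 150) [ 690.4 -241.6   65.8]
(290, 165) [659.9  89.4  61.7]
(320, 225) [508.2  17.1  43.8]
(463, 287) [ 342.6 -342.9   15.9]
(187, 204) [ 508.8 -320.8   73.7]
(335, 220) [615.9  25.5  64.5]
(187, 180) [ 346.  -338.2   10.7]
```

View pics/top0z.png

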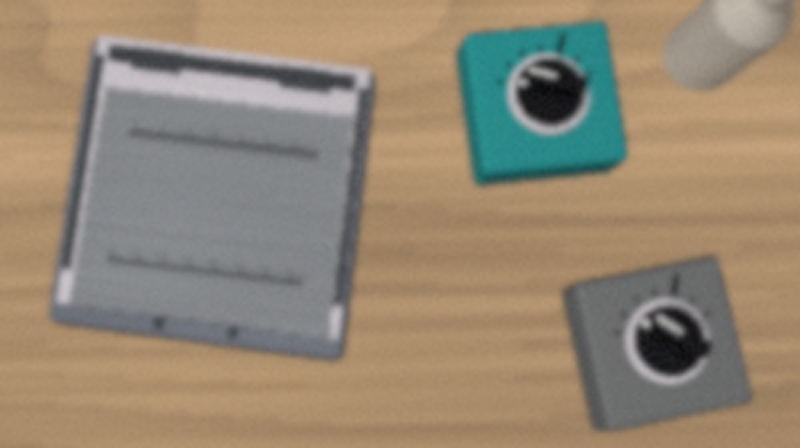

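View pics/scene0z.png

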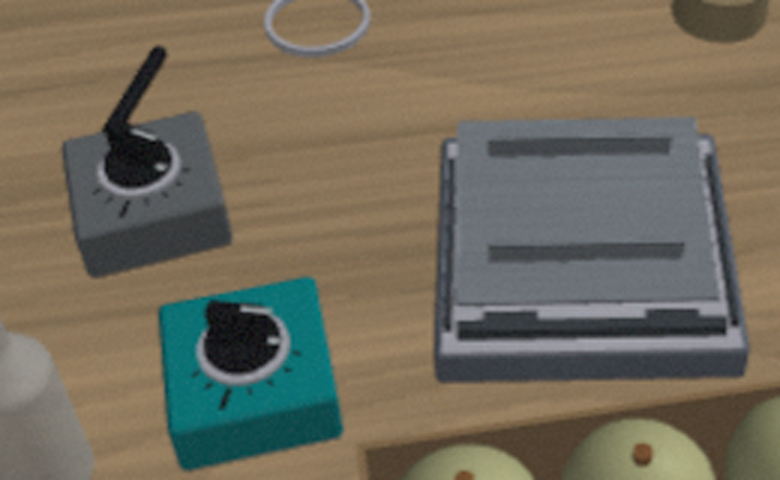

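Run:
```python
from h import *
from plant import ctrl,imaging
d=pickle.load(open("cams0.pkl","rb"))
q=ctrl.get_orientation();p=np.array(ctrl.get_tool_pos());Rt=R.from_quat(q)
c=d["wrist"]
print("tool axes",Rt.as_matrix().round(3))
print("cam in tool",Rt.inv().apply(np.array(c["eye"])-p).round(1)); M=(Rt.inv()*R.from_quat(c["attitude"])).as_matrix().round(3);print(M)
# rough scale outline with top image
W=cloud(d["top"])
m=np.zeros(W.shape[:2],bool)
for name,(u0,u1,v0,v1) in {"box":(425,490,197,257),"scale":(262,370,128,235)}.items():
    S=W[v0:v1,u0:u1].reshape(-1,3);S=S[np.isfinite(S[:,2])&(S[:,2]>35)&(S[:,2]<75)]
    r=cv2.minAreaRect(S[:,:2].astype(np.float32));print(name,r,S[:,2].mean())
```

```text
tool axes [[-0.964  0.266 -0.001]
 [ 0.266  0.964 -0.001]
 [ 0.    -0.001 -1.   ]]
cam in tool [  85.1   -0.  -173. ]
[[-0.001  0.945  0.327]
 [ 1.     0.     0.001]
 [ 0.001  0.327 -0.945]]
box ((494.0667724609375, -326.200927734375), (119.42398834228516, 122.67242431640625), 9.190789222717285) 54.91269761702694
scale ((622.1043701171875, 22.36510467529297), (236.80003356933594, 236.2174835205078), 80.97684478759766) 59.08514766556464
```

```bash
cat >> h.py <<'E'
def down(a):
    """tool down, tool x axis at world angle a"""
    x=np.array([np.cos(a),np.sin(a),0]);z=np.array([0,0,-1.]);y=np.cross(z,x)
    return R.from_matrix(np.stack([x,y,z],1)).as_quat()
E
python3 - <<'E'
from h import *
from plant import ctrl,imaging
ya=np.deg2rad(-9)
s=np.array([622,22,0]);ex=np.array([np.cos(ya),np.sin(ya),0])
t0=ctrl.get_t()
ctrl.move_ptp((s+30*ex+[0,0,250]).tolist(),down(ya+np.pi).tolist())
print(ctrl.get_t()-t0,ctrl.get_joint_pos(),ctrl.get_tool_pos())
c=imaging.camera("wrist");cv2.imwrite("pics/w1.png",c["pixels"]);pickle.dump(c,open("w1.pkl","wb"))
print(ctrl.get_wrist_force())
E
```

```text
2.6917 [-9.28744204e-02  2.57796602e-01  1.38901403e+00  2.72153078e-04
  1.49492383e+00 -1.50788905e+00] [651.53508495  18.35424357 249.95668197]
[ 0.11510849 -0.0772893   0.35172347]
```

View pics/w1.png

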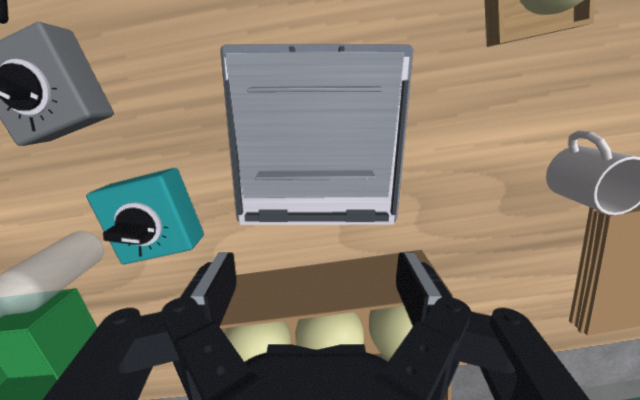

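Run:
```python
from h import *
c=pickle.load(open("w1.pkl","rb"));W=cloud(c)
S=W[20:235,205:425].reshape(-1,3)
k=np.isfinite(S[:,2])&(S[:,2]>42)&(S[:,2]<110);S=S[k]
r=cv2.minAreaRect(S[:,:2].astype(np.float32));print(r)
a=np.deg2rad(r[2]-90);
if abs(np.rad2deg(a))>45:a+=np.pi/2
ctr=np.array(r[0]);Rz=np.array([[np.cos(a),np.sin(a)],[-np.sin(a),np.cos(a)]])
L=(S[:,:2]-ctr)@Rz.T
print(np.rad2deg(a))
# height profile along x at |y|<70
for x in range(-120,122,4):
    m=(abs(L[:,0]-x)<2)&(abs(L[:,1])<15); m2=(abs(L[:,0]-x)<2)&(abs(L[:,1])>40)&(abs(L[:,1])<70)
    f=lambda m: (np.percentile(S[m,2],[10,50,95]).round(1).tolist() if m.sum() else None)
    print(x,f(m),f(m2))
cv2.imwrite("pics/w1z.png",cv2.resize(c["pixels"][30:235,200:430],None,fx=2.9,fy=2.9,interpolation=cv2.INTER_CUBIC))
```

```text
((622.0184936523438, 23.580718994140625), (234.43849182128906, 232.5238037109375), 81.03294372558594)
-8.967056274414062
-120 None None
-116 [42.5, 43.3, 45.2] [42.6, 43.7, 45.0]
-112 [43.8, 44.9, 46.4] [43.9, 44.8, 46.3]
-108 [44.2, 45.4, 46.6] [44.5, 45.6, 46.7]
-104 [73.3, 74.4, 75.2] [73.2, 74.3, 75.6]
-100 [73.0, 73.8, 75.0] [73.0, 74.1, 75.6]
-96 [72.4, 73.4, 74.4] [72.3, 73.4, 74.8]
-92 [72.0, 72.9, 74.1] [71.9, 72.9, 74.3]
-88 [71.7, 72.6, 73.8] [71.5, 72.5, 73.8]
-84 [70.9, 72.1, 73.3] [71.1, 72.1, 73.2]
-80 [70.6, 71.6, 72.9] [70.6, 71.6, 72.7]
-76 [70.4, 71.3, 72.7] [70.3, 71.3, 72.2]
-72 [69.8, 70.9, 71.9] [69.7, 70.7, 72.1]
-68 [70.2, 73.5, 88.4] [70.0, 76.8, 91.9]
-64 [92.0, 93.0, 94.2] [91.7, 92.8, 94.2]
-60 [68.4, 69.5, 70.8] [68.6, 69.5, 70.8]
-56 [68.0, 69.2, 70.2] [68.1, 69.1, 70.3]
-52 [67.6, 68.5, 70.1] [67.6, 68.5, 69.8]
-48 [67.3, 68.0, 69.5] [67.1, 68.2, 69.3]
-44 [66.6, 67.7, 69.0] [66.8, 67.8, 68.9]
-40 [66.1, 67.5, 68.8] [66.3, 67.4, 68.5]
-36 [65.9, 66.8, 68.3] [65.8, 66.9, 68.2]
-32 [65.2, 66.4, 67.7] [65.2, 66.4, 67.5]
-28 [64.9, 65.9, 67.1] [64.9, 66.0,
[... 760 characters left out ...]
2 [55.4, 56.5, 57.6] [55.4, 56.3, 57.6]
56 [55.0, 56.0, 57.1] [55.1, 56.0, 57.3]
60 [54.4, 55.3, 56.6] [54.5, 55.7, 56.8]
64 [54.0, 54.9, 55.7] [54.2, 55.0, 56.1]
68 [53.8, 54.6, 55.8] [53.7, 54.6, 55.8]
72 [52.8, 54.0, 55.3] [53.2, 54.2, 55.7]
76 [48.3, 49.2, 50.2] [48.3, 49.1, 50.4]
80 [47.9, 48.9, 49.8] [48.1, 48.9, 50.2]
84 [48.2, 49.1, 50.6] [48.0, 49.0, 50.1]
88 [48.4, 49.1, 50.0] [48.3, 49.7, 63.0]
92 [48.2, 49.3, 50.4] [48.4, 61.4, 63.7]
96 [48.4, 53.9, 62.0] [61.3, 62.6, 63.7]
100 [61.0, 62.2, 63.4] [61.9, 62.4, 63.8]
104 [61.1, 62.0, 63.5] [61.6, 62.5, 63.8]
108 None [61.8, 62.5, 62.9]
112 [48.7, 49.3, 50.1] [49.0, 49.4, 50.4]
116 [47.9, 48.8, 50.0] [47.9, 48.7, 50.4]
120 None None
```

View pics/w1z.png

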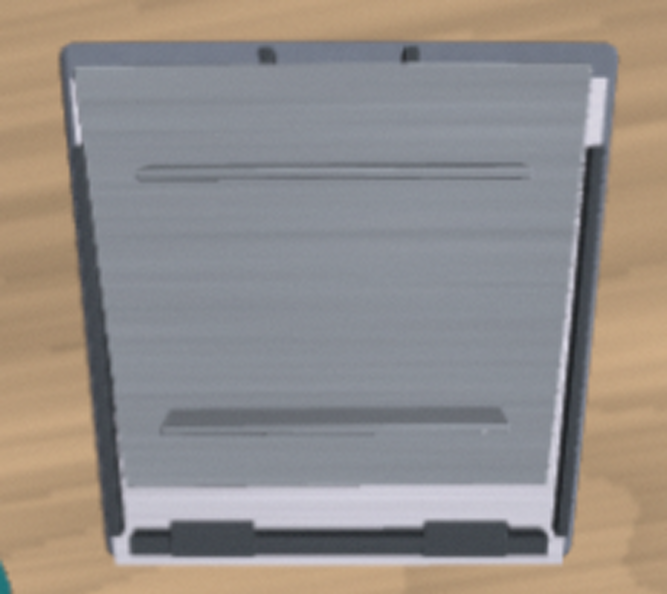

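```bash
cat >> h.py <<'E'
YA=np.deg2rad(-9.0);C=np.array([622.,23.2]);EX=np.array([np.cos(YA),np.sin(YA)]);EY=np.array([-EX[1],EX[0]])
def loc(x,y,z): return [*(C+x*EX+y*EY).tolist(),float(z)]
def toloc(p): d=np.array(p[:2])-C; return np.array([d@EX,d@EY,p[2]]).round(2)
QS=down(YA+np.pi).tolist()
E
python3 - <<'E'
from h import *
from plant import ctrl,imaging
ctrl.command_gripper(0.0,40)
ctrl.move_ptp(loc(-88,0,130),QS)
print(ctrl.get_t())
print(ctrl.move_l(loc(-88,0,81),rate=100,f_stop=12),toloc(ctrl.get_tool_pos()))
print(ctrl.get_t(),ctrl.get_wrist_force())
print(ctrl.move_l(loc(-30,0,81),rate=40,f_stop=15),toloc(ctrl.get_tool_pos()))
print(ctrl.get_t(),ctrl.get_wrist_force())
c=imaging.camera("top");cv2.imwrite("pics/t2.png",cv2.resize(c["pixels"][110:270,240:500],None,fx=3,fy=3,interpolation=cv2.INTER_CUBIC))
c=imaging.camera("wrist");cv2.imwrite("pics/w2.png",c["pixels"]);pickle.dump(c,open("w2.pkl","wb"))
E
```

```text
4.3667
False [-87.37   0.    81.39]
5.0083 [ 0.18396464 -0.06651192 -0.21110369]
False [-3.02e+01  4.00e-02  8.10e+01]
6.6083 [ 0.79764333 -1.28417171 -0.6563618 ]
```

View pics/w2.png

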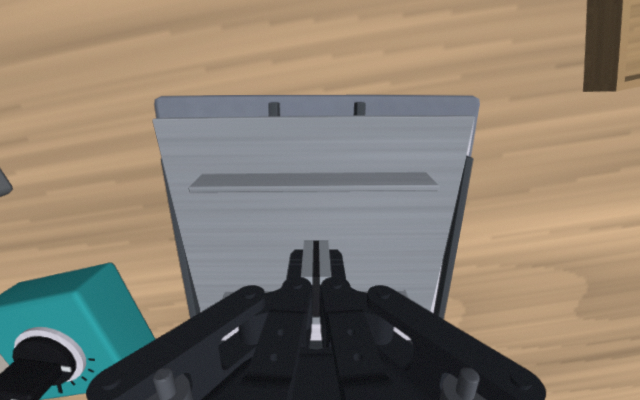

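View pics/t2.png

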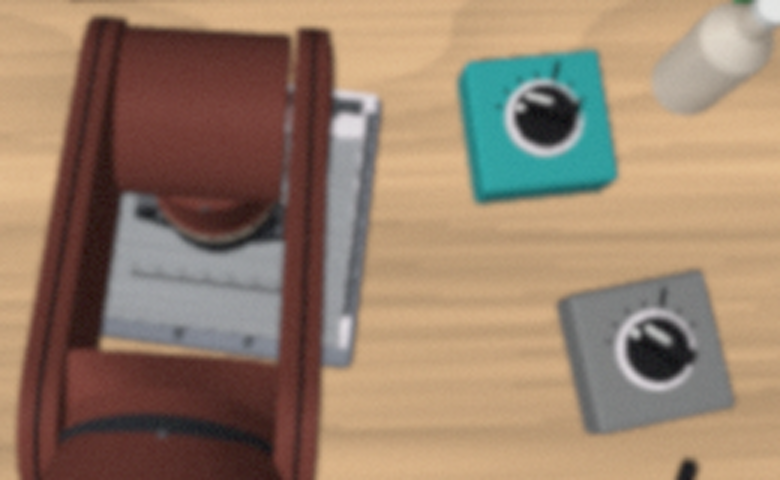

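Run:
```python
from h import *
c=pickle.load(open("w2.pkl","rb"));W=cloud(c)
for u in (220,250,316):
  for v in list(range(95,240,6)):
    print(u,v,toloc(W[v,u]))
for z in (81,94): print(proj(c,loc(-30,0,z)))
```

```text
220 95 [-117.46  -68.26   40.16]
220 101 [-113.42  -67.02   45.34]
220 107 [-109.4   -67.23   46.  ]
220 113 [-105.32  -67.75   45.7 ]
220 119 [-103.12  -58.83   74.26]
220 125 [-99.48 -59.35  73.83]
220 131 [-95.84 -59.67  74.04]
220 137 [-92.03 -60.36  73.15]
220 143 [-88.16 -60.97  72.52]
220 149 [-84.2  -61.65  71.75]
220 155 [-80.24 -62.19  71.4 ]
220 161 [-76.36 -62.48  71.79]
220 167 [-72.16 -63.21  70.95]
220 173 [-68.31 -63.34  71.84]
220 179 [-67.2  -60.03  82.57]
220 185 [-65.94 -57.35  91.37]
220 191 [-62.72 -57.17  93.07]
220 197 [-50.11 -66.6   67.9 ]
220 203 [-45.5  -67.26  67.47]
220 209 [-41.14 -67.61  67.9 ]
220 215 [-36.  -68.6  66.6]
220 221 [-30.21 -70.03  64.14]
220 227 [-26.1  -70.01  65.65]
220 233 [-21.14 -70.64  65.46]
220 239 [-15.6  -71.63  64.33]
250 95 [-117.33  -47.1    38.74]
250 101 [-113.29  -45.79   46.02]
250 107 [-109.27  -46.12   45.82]
250 113 [-105.15  -46.65   44.76]
250 119 [-103.13  -39.96   75.84]
250 125 [-99.42 -40.6   74.19]
250 131 [-95.7  -41.01  73.55]
250 137 [-92.   -41.28  73.52]
250 143 [-87.98 -41.96  71.81]
250 149 [-84.1  -42.2
[... 621 characters left out ...]
03.01    0.17   75.59]
316 125 [-99.21   0.17  72.91]
316 131 [-95.54   0.17  72.9 ]
316 137 [-91.83   0.17  72.9 ]
316 143 [-88.12   0.17  73.26]
316 149 [-84.24   0.16  72.79]
316 155 [-80.21   0.16  71.96]
316 161 [-76.04   0.16  70.84]
316 167 [-71.73   0.16  69.56]
316 173 [-68.74   0.16  73.86]
316 179 [-67.23   0.15  82.92]
316 185 [-66.24   0.15  92.54]
316 191 [-54.95   0.15  69.41]
316 197 [-50.23   0.15  68.32]
316 203 [-45.32   0.15  67.02]
316 209 [-40.39   0.15  66.01]
316 215 [-35.91   0.14  66.32]
316 221 [-30.99   0.14  65.8 ]
316 227 [-26.08   0.14  65.5 ]
316 233 [-21.39   0.14  65.82]
316 239 [-15.54   0.14  64.03]
[[315.7932971 231.6107724]]
[[315.78387558 240.79469874]]
```

Run:
```python
from h import *
from plant import ctrl
print(ctrl.get_grip_width(),toloc(ctrl.get_tool_pos()),ctrl.get_orientation(),QS,ctrl.get_wrist_force())
c=pickle.load(open("w2.pkl","rb"));W=cloud(c)
for u in (300,310,322,335):
  for v in list(range(236,345,8)):
    print(u,v,toloc(W[v,u]))
cv2.imwrite("pics/w2z.png",cv2.resize(c["pixels"][160:360,200:430],None,fx=3,fy=3,interpolation=cv2.INTER_CUBIC))
```

```text
-0.0026502872048603525 [-3.015e+01  3.000e-02  8.103e+01] [ 7.84434572e-02  9.96918564e-01  1.33568230e-05 -2.08520029e-05] [0.078459095727845, 0.996917333733128, 0.0, 0.0] [ 0.2731956   0.2743624  -0.74243518]
300 236 [-17.8  -11.78  63.57]
300 244 [-10.31 -12.    62.13]
300 252 [-38.55  -8.28 122.45]
300 260 [-37.56  -7.97 128.67]
300 268 [-38.34  -7.52 137.03]
300 276 [-37.58  -7.25 142.41]
300 284 [-44.58  -6.3  157.93]
300 292 [-42.75  -6.2  160.56]
300 300 [-42.94  -5.93 165.53]
300 308 [-42.13  -5.77 168.95]
300 316 [-47.92  -5.11 179.47]
300 324 [-48.08  -4.91 183.14]
300 332 [-47.45  -4.79 185.77]
300 340 [-45.79  -4.74 187.26]
310 236 [-18.7   -4.29  65.34]
310 244 [-41.86  -3.05 119.85]
310 252 [-42.61  -2.85 129.42]
310 260 [-42.89  -2.7  137.28]
310 268 [-42.01  -2.6  142.62]
310 276 [-41.44  -2.5  147.96]
310 284 [-42.8   -2.34 155.5 ]
310 292 [-41.02  -2.3  158.33]
310 300 [-37.29  -2.32 158.6 ]
310 308 [-32.86  -2.37 158.15]
310 316 [-29.3   -2.38 158.82]
310 324 [-24.79  -2.42 158.53]
310 332 [-22.39  -2.4  160.5 ]
310 340 [97.19 -5.48 49.61]
322 236 [-18.23   4.59  64.43]
322 244 [-42.23   3.3  120.53]
322 252 [-41.86   3.15 128.13]
322 260 [-41.99   3.   135.83]
322 268 [-42.06   2.86 142.7 ]
322 276 [-41.72   2.75 148.36]
322 284 [-42.52   2.61 155.12]
322 292 [-43.39   2.48 161.39]
322 300 [-41.05   2.46 163.22]
322 308 [-33.84   2.58 159.29]
322 316 [-29.54   2.62 159.08]
322 324 [-25.97   2.63 159.77]
322 332 [-23.87   2.6  162.  ]
322 340 [-20.79   2.6  163.19]
335 236 [-18.93  14.12  65.8 ]
335 244 [-11.29  14.41  63.96]
335 252 [-37.95  10.2  121.44]
335 260 [-38.3    9.66 129.88]
335 268 [-38.37   9.2  137.1 ]
335 276 [-38.05   8.83 143.1 ]
335 284 [-44.78   7.74 158.2 ]
335 292 [-43.09   7.6  161.01]
335 300 [-42.48   7.36 164.98]
335 308 [-42.84   7.06 169.77]
335 316 [-47.1    6.41 178.56]
335 324 [-47.97   6.11 183.03]
335 332 [-48.79   5.84 187.13]
335 340 [-47.99   5.72 189.38]
```

View pics/w2z.png

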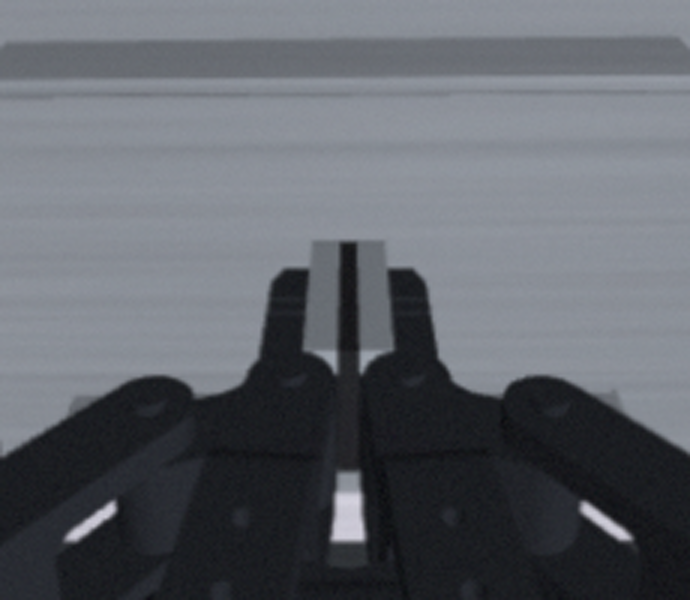

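Run:
```python
from h import *
c=pickle.load(open("w2.pkl","rb"))
print(c["eye"],c["attitude"])
for z in (81,100,118): print(z,proj(c,loc(-41,0,z)),proj(c,loc(-30,0,z)))
c=pickle.load(open("w1.pkl","rb"));W=cloud(c)
print("w1",c["eye"])
for u,v in [(225,258),(222,270),(215,285),(205,300),(408,258),(412,270),(420,285),(430,300)]: print(u,v,toloc(W[v,u]))
```

```text
[508.14648828  41.36929723 254.16243162] [-0.12621514 -0.10721891  0.64024126  0.75010997]
81 [[315.78234672 216.55022525]] [[315.7932971 231.6107724]]
100 [[315.76668058 229.12735177]] [[315.77907738 245.46882668]]
118 [[315.74844864 243.75145585]] [[315.76260135 261.50296897]]
w1 [567.46484206  31.62501829 423.10773477]
225 258 [ 17.96 -44.07 303.44]
222 270 [ 18.7 -42.8 312.5]
215 285 [ 19.7  -42.91 322.15]
205 300 [ 19.92 -43.82 331.42]
408 258 [ 17.65  44.19 303.86]
412 270 [ 17.41  42.77 314.33]
420 285 [ 18.49  43.28 323.71]
430 300 [ 20.21  44.99 331.  ]
```

Run:
```python
from h import *
from plant import ctrl,imaging
print(ctrl.move_l(loc(-30,0,45),rate=120,f_stop=4),toloc(ctrl.get_tool_pos()))
print(ctrl.move_l(loc(-30,0,20),rate=30,f_stop=4),toloc(ctrl.get_tool_pos()),ctrl.get_wrist_force(),ctrl.get_t())
c=imaging.camera("wrist");cv2.imwrite("pics/w3.png",c["pixels"])
```

```text
False [-3.049e+01 -1.000e-02  4.452e+01]
True [-29.18   0.07  36.09] [-1.40387062 -0.47716701  5.82458787] 7.6333
```

View pics/w3.png

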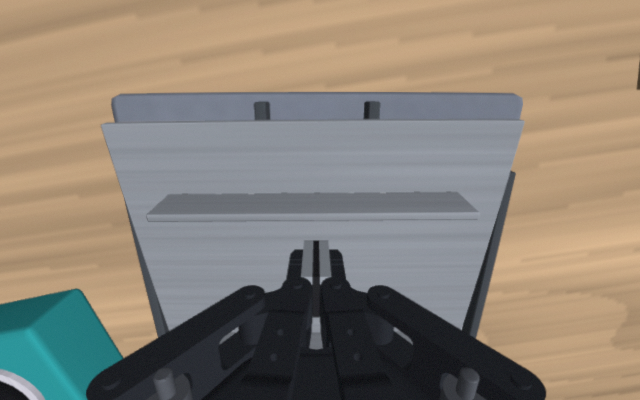

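```bash
echo "OFF=32.5" >> h.py
python3 - <<'E'
from h import *
from plant import ctrl,imaging
ctrl.move_l(loc(-30,0,81),rate=150)
ctrl.move_l(loc(-90,0,81),rate=200)
print(ctrl.move_l(loc(-90,0,82-OFF),rate=120,f_stop=6),toloc(ctrl.get_tool_pos()))
print(ctrl.get_t(),ctrl.get_wrist_force())
for x in (-70,-60,-50):
    s=ctrl.move_l(loc(x,0,82-OFF),rate=40,f_stop=14)
    print(s,toloc(ctrl.get_tool_pos()),np.array(ctrl.get_wrist_force()).round(1),ctrl.get_t())
    if s: break
c=imaging.camera("wrist");cv2.imwrite("pics/w4.png",c["pixels"]);pickle.dump(c,open("w4.pkl","wb"))
E
```

```text
False [-90.11  -0.13  48.83]
9.0083 [ 0.79101526 -0.7325392   0.02034739]
False [-6.955e+01 -3.000e-02  4.964e+01] [-0.1 -0.4  0.4] 9.6583
False [-5.954e+01 -2.000e-02  4.955e+01] [-0.5  0.7  0.3] 10.0583
True [-55.78   0.08  47.98] [-0.  -0.2 -0.2] 10.325
```

View pics/w4.png

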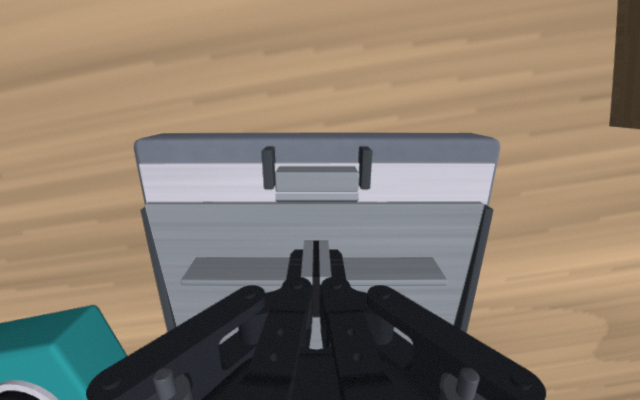

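Run:
```python
from h import *
c=pickle.load(open("w4.pkl","rb"));W=cloud(c)
for u in (200,420,316):
  print(u,[toloc(W[v,u])[[0,2]].tolist() for v in range(134,320 if u<300 else 300,5) if np.isfinite(W[v,u,2])])
cv2.imwrite("pics/w4z.png",cv2.resize(c["pixels"][120:300,130:510],None,fx=2.1,fy=2.1,interpolation=cv2.INTER_CUBIC))
```

```text
200 [[-117.55, 21.65], [-116.69, 42.01], [-113.83, 43.87], [-110.79, 44.43], [-107.84, 45.58], [-104.56, 44.96], [-102.38, 49.78], [-98.84, 48.15], [-96.07, 49.94], [-92.72, 49.48], [-89.36, 49.2], [-85.82, 48.47], [-82.78, 49.48], [-79.34, 49.31], [-82.48, 67.17], [-79.4, 67.25], [-75.87, 66.33], [-72.51, 65.98], [-69.24, 65.97], [-65.91, 65.9], [-62.12, 65.0], [-58.76, 65.09], [-55.25, 64.98], [-52.3, 65.96], [-48.15, 64.88], [-45.85, 67.02], [-45.47, 72.14], [-44.58, 76.19], [-44.63, 81.4], [-44.5, 86.08], [-41.28, 86.24], [-20.64, 63.19], [-16.26, 62.72], [-11.66, 62.07], [-6.68, 61.07], [-2.39, 61.04], [-67.5, 139.98], [-66.91, 141.79]]
420 [[-117.48, 22.2], [-116.32, 40.01], [-113.87, 44.93], [-110.84, 45.35], [-107.65, 45.05], [-104.58, 45.53], [-102.12, 48.95], [-98.99, 49.09], [-95.83, 49.28], [-89.33, 49.31], [-85.8, 48.59], [-82.53, 48.87], [-79.04, 48.6], [-82.2, 66.52], [-79.68, 68.07], [-75.69, 65.97], [-72.61, 66.27], [-68.95, 65.35], [-66.2, 66.55], [-62.55, 65.88], [-58.94, 65.44], [-55.27, 65.0], [-51.79, 65.03], [-48.17, 64.87], [-46.0, 67.22], [-46.44, 73.62], [-45.7, 77.84], [-44.68, 81.42], [-44.77, 86.39], [-42.08, 87.27], [-20.11, 62.39], [-16.33, 62.7], [-11.48, 61.73]]
316 [[-117.97, 27.75], [-116.47, 42.05], [-113.62, 43.83], [-110.77, 45.44], [-107.69, 45.66], [-104.41, 44.99], [-102.21, 49.58], [-101.26, 58.96], [-100.1, 66.27], [-97.14, 66.07], [-93.93, 65.15], [-90.88, 64.97], [-88.21, 66.07], [-85.69, 67.59], [-82.51, 67.25], [-79.19, 66.65], [-75.78, 66.03], [-72.71, 66.33], [-69.66, 66.73], [-65.99, 65.88], [-62.47, 65.47], [-59.63, 66.51], [-67.29, 87.15], [-67.14, 92.23], [-67.47, 97.81], [-66.7, 101.22], [-66.88, 105.94], [-67.3, 110.77], [-66.77, 113.88], [-65.81, 116.22], [-63.22, 116.22], [-60.74, 116.38], [-57.6, 115.75], [-55.2, 116.12]]
```

View pics/w4z.png

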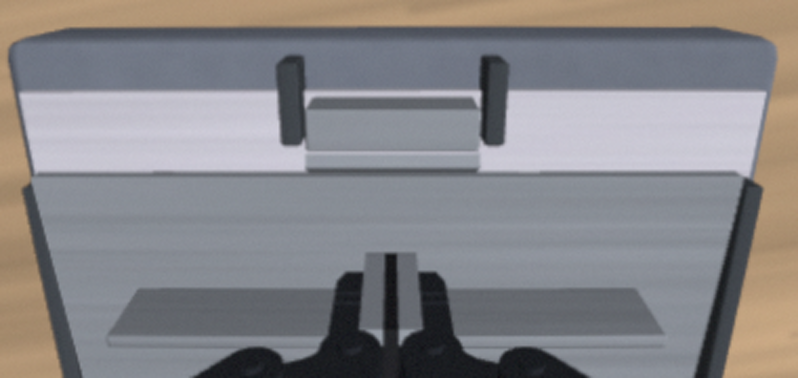

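Run:
```python
from h import *
from plant import ctrl,imaging
p=lambda s:print(s,toloc(ctrl.get_tool_pos()),np.array(ctrl.get_wrist_force()).round(1),round(ctrl.get_t(),2))
p(ctrl.move_l(loc(-50,0,82-OFF),rate=25,f_stop=14))
ctrl.move_l(loc(-63,0,82-OFF),rate=60); p(0)
p(ctrl.move_l(loc(-63,0,70-OFF),rate=60,f_stop=10))
p(ctrl.move_l(loc(-63,0,50-OFF),rate=20,f_stop=28))
c=imaging.camera("wrist");cv2.imwrite("pics/w5.png",c["pixels"]);pickle.dump(c,open("w5.pkl","wb"))
W=cloud(c)
for u in (200,316):
  print(u,[toloc(W[v,u])[[0,2]].tolist() for v in range(134,300,6) if np.isfinite(W[v,u,2])])
```

```text
True [-5.621e+01  5.000e-02  4.727e+01] [-0.1  1.1 -0.3] 10.63
0 [-6.319e+01  5.000e-02  4.967e+01] [ 0.1 -0.3  0.5] 10.89
False [-63.64  -0.07  36.62] [ 0.2 -0.1 -0.4] 11.24
True [-62.96  -0.    23.73] [-1.4 -0.3  6.1] 11.98
200 [[-125.08, -0.58], [-120.88, -1.37], [-116.68, -1.5], [-117.55, 30.14], [-116.17, 42.34], [-113.21, 44.42], [-109.8, 44.3], [-106.54, 44.99], [-103.13, 45.19], [-101.01, 49.89], [-97.07, 48.32], [-93.81, 49.09], [-90.38, 49.42], [-86.43, 48.52], [-82.69, 48.36], [-81.47, 54.08], [-77.56, 53.51], [-73.82, 53.44], [-70.8, 54.88], [-66.91, 54.68], [-63.12, 54.78], [-59.1, 54.6], [-54.23, 53.16], [-46.61, 54.05], [-47.35, 61.01], [-47.39, 66.56], [-47.36, 71.68]]
316 [[-124.8, -1.21], [-120.57, -2.29], [-116.52, -1.41], [-118.12, 34.47], [-116.11, 42.59], [-113.26, 45.07], [-109.88, 44.93], [-106.62, 45.51], [-103.15, 45.34], [-100.9, 49.53], [-101.1, 60.98], [-99.43, 65.51], [-96.15, 65.15], [-92.93, 65.09], [-89.55, 64.76], [-86.7, 65.8], [-77.93, 53.99], [-73.98, 53.44], [-74.17, 61.09], [-73.89, 67.25], [-74.28, 74.1], [-73.31, 78.13], [-73.81, 84.27], [-73.79, 89.14], [-72.5, 91.81], [-69.4, 91.78], [-66.17, 91.62], [-63.42, 92.2]]
```

View pics/w5.png

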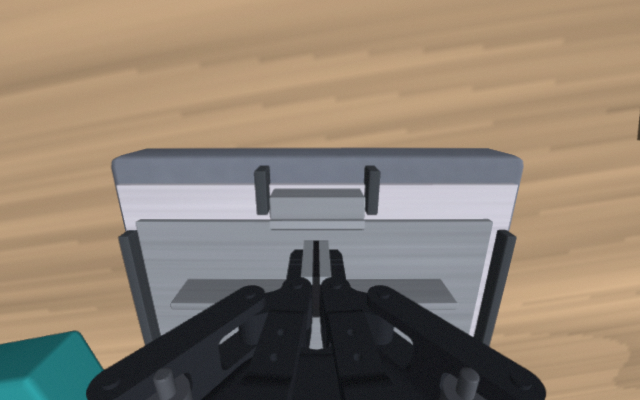

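Run:
```python
from h import *
from plant import ctrl,imaging
ctrl.move_l(loc(-63,0,130-OFF),rate=250)
ctrl.command_gripper(0.5,40)
ctrl.move_ptp([515,-326,215],down(np.pi-0.3).tolist())
print(ctrl.get_t(),ctrl.get_joint_pos())
c=imaging.camera("wrist");cv2.imwrite("pics/w6.png",c["pixels"]);pickle.dump(c,open("w6.pkl","wb"))
c=imaging.camera("top");cv2.imwrite("pics/t6.png",cv2.resize(c["pixels"][110:270,240:500],None,fx=3,fy=3,interpolation=cv2.INTER_CUBIC))
```

```text
14.3833 [-6.92092334e-01  1.74347796e-01  1.55233117e+00  4.81596556e-04
  1.41607509e+00 -1.96414598e+00]
```

View pics/w6.png

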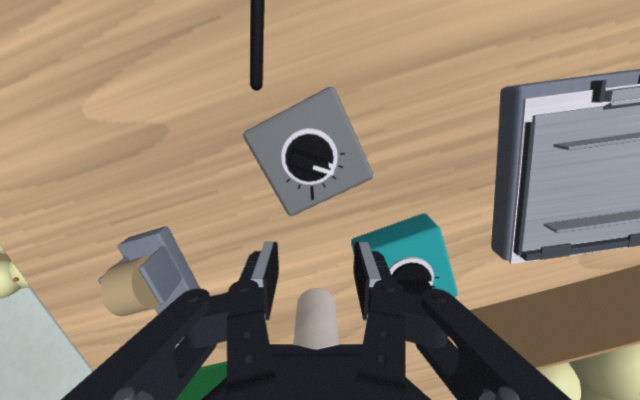

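View pics/t6.png

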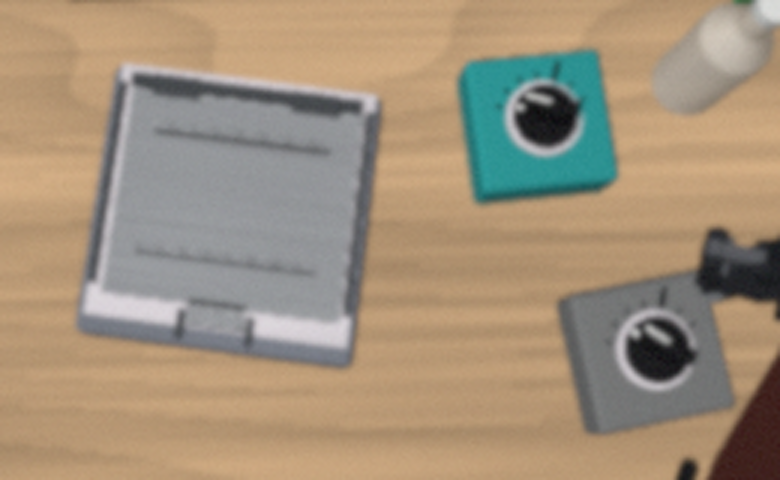

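Run:
```python
from h import *
c=pickle.load(open("w6.pkl","rb"));W=cloud(c)
cv2.imwrite("pics/w6z.png",cv2.resize(c["pixels"][80:225,235:385],None,fx=4,fy=4,interpolation=cv2.INTER_CUBIC))
S=W[80:222,235:380].reshape(-1,3);S=S[np.isfinite(S[:,2])]
B=S[(S[:,2]>45)&(S[:,2]<62)]
print(cv2.minAreaRect(B[:,:2].astype(np.float32)),np.median(B[:,2]))
D=S[(S[:,2]>84)]  # bar
r=cv2.minAreaRect(D[:,:2].astype(np.float32));print("bar",r,len(D),np.percentile(D[:,2],[5,50,95]))
D2=S[(S[:,2]>64)];print("dial",cv2.minEnclosingCircle(D2[:,:2].astype(np.float32)))
```

```text
((494.28399658203125, -326.77880859375), (119.5142593383789, 120.3510971069336), 9.427037239074707) 54.00945254878326
bar ((495.4085998535156, -324.07501220703125), (47.91786575317383, 14.127921104431152), 55.280643463134766) 642 [ 89.13797816 100.1209062  101.55875403]
dial ((493.8143615722656, -326.50384521484375), 27.8407039642334)
```

View pics/w6z.png

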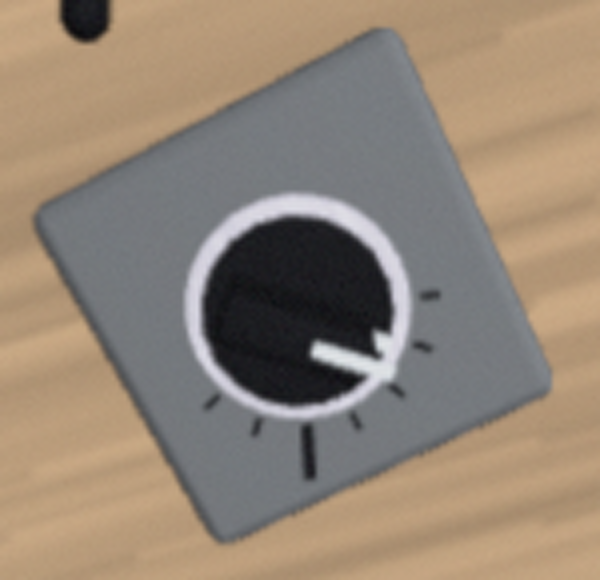

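Run:
```python
from h import *
from plant import ctrl,imaging
a=0.964;X=[494.0,-326.6]
ctrl.move_ptp([*X,110],down(a).tolist())
print(ctrl.get_joint_pos()[5])
print(ctrl.move_l([*X,41],rate=90,f_stop=8),ctrl.get_tool_pos(),ctrl.get_t())
ctrl.command_gripper(0.0,30)
print(ctrl.get_grip_width()*85,np.array(ctrl.get_wrist_force()).round(1),ctrl.get_t())
c=imaging.camera("wrist");cv2.imwrite("pics/w7.png",c["pixels"])
```

```text
-0.11124065136000533
False [ 494.45272502 -326.95643615   41.54298618] 17.025
13.351009509107396 [ 1.3 -0.5  2. ] 17.3833
```

View pics/w7.png

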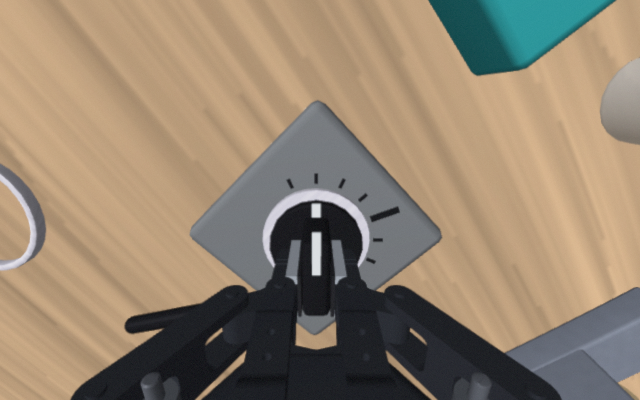

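Run:
```python
from h import *
from plant import ctrl,imaging
j=np.array(ctrl.get_joint_pos())
for k in range(3):
    j2=j.copy(); j2[5]+=0.4*(k+1)+(0.02 if k==2 else 0)
    ctrl.move_joints(j2.tolist()); ctrl.dwell(0.15)
    print(ctrl.get_joint_pos()[5]-j[5],np.array(ctrl.get_wrist_force()).round(1),np.array(ctrl.get_ft_torque()).round(2),ctrl.get_t())
c=imaging.camera("wrist");cv2.imwrite("pics/w8.png",c["pixels"])
```

```text
0.39788735897728966 [-0.5  1.4  3.8] [ 0.29  0.22 -0.03] 18.05
0.7968701993506673 [-1.3  3.   4.7] [ 0.76  0.51 -0.02] 18.6667
1.2167723369804873 [-2.3  4.4  5.1] [0.9  0.43 0.04] 19.3
```

View pics/w8.png

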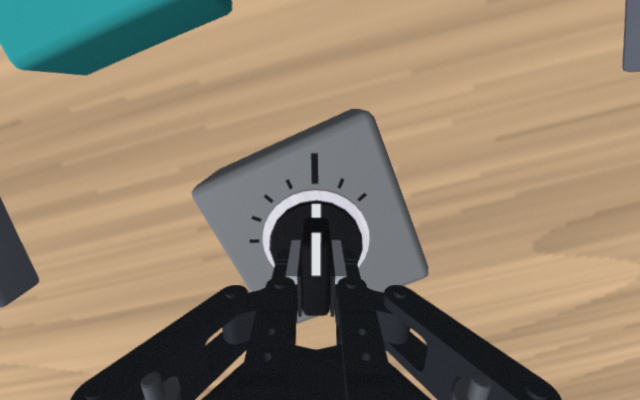

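The pointer at (316,210) is in line with the long mark at (315,168). Next I release it, lift off and check.

Run:
```python
from h import *
from plant import ctrl,imaging
ctrl.command_gripper(0.5)
p=list(ctrl.get_tool_pos());p[2]=190
ctrl.move_l(p,rate=150)
c=imaging.camera("wrist");cv2.imwrite("pics/w9.png",c["pixels"])
ctrl.move_ptp([430,-250,260],down(-0.236).tolist())
ctrl.dwell(0.3)
c=imaging.camera("top");cv2.imwrite("pics/t9.png",cv2.resize(c["pixels"][110:270,240:500],None,fx=3,fy=3,interpolation=cv2.INTER_CUBIC))
c=imaging.camera("scene");cv2.imwrite("pics/s9.png",cv2.resize(c["pixels"][150:310,140:400],None,fx=3,fy=3,interpolation=cv2.INTER_CUBIC))
W=cloud(c);print([toloc(W[v,335]).tolist() for v in range(190,258,5)])
print(ctrl.get_t())
```

```text
[[-177.52, 11.46, 1.11], [-92.84, 5.53, 63.75], [-78.67, 4.95, 60.04], [-42.83, 2.67, 78.47], [-40.88, 3.03, 63.12], [-33.86, 2.99, 52.81], [-14.81, 1.98, 55.44], [-1.08, 1.4, 52.69], [13.89, 0.7, 51.62], [32.21, -0.27, 54.76], [61.67, -2.19, 71.63], [61.68, -1.68, 53.96], [76.66, -2.42, 54.41], [90.19, -3.04, 53.41]]
21.8833
```

View pics/w9.png

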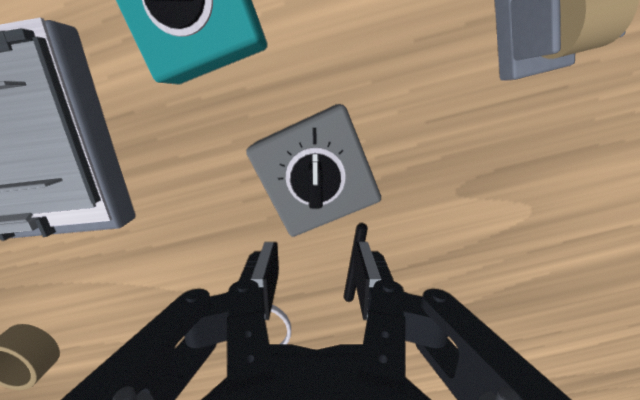

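View pics/s9.png

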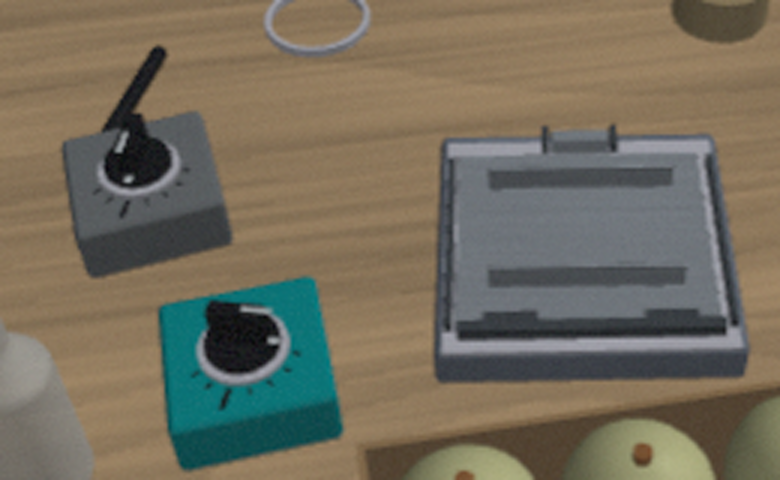

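View pics/t9.png

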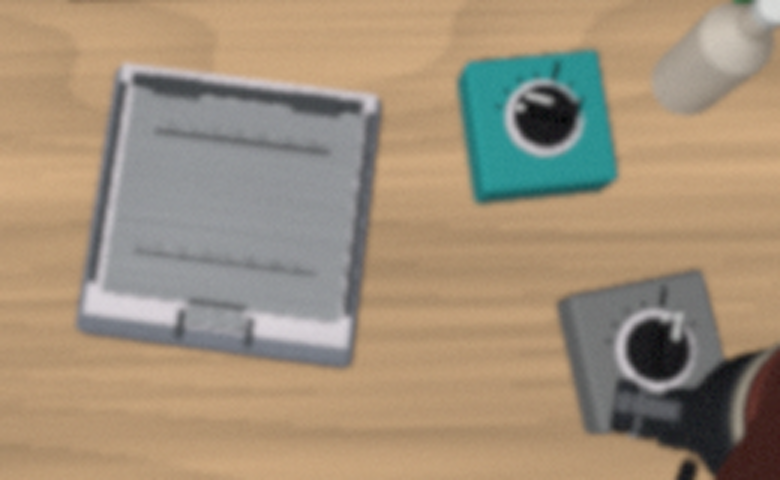

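The plate lies level under the catch and the lips. The pointer at (315,168) lines up with the long mark at (315,135), and the arm is clear of both.

```bash
python3 -c "
from plant import ctrl
print(ctrl.get_t(),ctrl.get_wrist_force());ctrl.job_done()"
```

```text
21.8833 [ 0.65175415 -0.01985834  0.49769753]
the job is handed in; nothing more can be done
```

I finished the job and handed it in at 21.9 s. I slid the plate home under the lips and pressed it past the catch. Then I turned the grey dial three clicks clockwise, from 0.4 to 1.6, and let go.

**Last checks:**
- **Plate:** right after the press, its near part measured level, with its top 54 to 55 mm above the table. The final pictures show the catch over the near edge and the far edge under the lips.
- **Dial:** after release the pointer lines up with the long mark.
- **Arm:** the gripper was open and clear of everything, and the wrist force was about zero.

**What didn't match:** the fingertips turned out to be about 32 mm short of the stated TCP. My first push therefore passed over the near rib without touching it. I found the true tip height with a touch of about 6 N on the plate top, and used it for the push, the press and the dial grip. The final scene-camera depth along the plate was rough, between 51.6 and 55.4 mm apart from the ribs. I relied on the wrist readings taken right after the press instead.

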